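# Line up the tumblers for glazing

### The job

Line up the four bisque tumblers for dipping: one upright in the middle of each white plaster disc, in order of size, the largest on the disc nearest the glaze pail and the smallest on the disc farthest from it. Set them down gently without dropping or tipping any, and leave the raw clay butter dish where it is.

Things in the scene. Friction and masses are not known exactly. Their poses are not given: they have to be found in the camera images.
- tumbler_a: the smallest of four open tumblers of pinkish bisque-fired clay: a straight-sided round cup, 44 mm outside diameter, 55 mm high, wall 4.5 mm, standing upright, mouth up; loose, rigid, under 0.3 kg. Origin: centre of its underside; z up along its axis, x and y of any heading.
- tumbler_b: the second smallest of four open tumblers of pinkish bisque-fired clay: a straight-sided round cup, 50 mm outside diameter, 75 mm high, wall 4.5 mm, standing upright, mouth up; loose, rigid, under 0.3 kg. Origin: centre of its underside; z up along its axis, x and y of any heading.
- tumbler_c: the second largest of four open tumblers of pinkish bisque-fired clay: a straight-sided round cup, 56 mm outside diameter, 97 mm high, wall 4.5 mm, standing upright, mouth up; loose, rigid, under 0.3 kg. Origin: centre of its underside; z up along its axis, x and y of any heading.
- tumbler_d: the largest of four open tumblers of pinkish bisque-fired clay: a straight-sided round cup, 62 mm outside diameter, 122 mm high, wall 4.5 mm, standing upright, mouth up; loose, rigid, under 0.3 kg. Origin: centre of its underside; z up along its axis, x and y of any heading.
- disc0: one of four alike round white plaster discs, 72 mm across, 6 mm thick, fixed in a slightly uneven row about 92 mm apart on a brown wooden board (370 x 110 mm, 18 mm thick, lying flat on the table). This is number 0 of the row counting from 0 at the robot's right (-y) end to 3 at its left (+y) end. Origin: centre of its underside, so its top face is 6 mm above (24 mm above the table). z up; y along the row towards disc 3, x across the board.
- disc1: one of four alike round white plaster discs, 72 mm across, 6 mm thick, fixed in a slightly uneven row about 92 mm apart on a brown wooden board (370 x 110 mm, 18 mm thick, lying flat on the table). This is number 1 of the row counting from 0 at the robot's right (-y) end to 3 at its left (+y) end. Origin: centre of its underside, so its top face is 6 mm above (24 mm above the table). z up; y along the row towards disc 3, x across the board.
- disc2: one of four alike round white plaster discs, 72 mm across, 6 mm thick, fixed in a slightly uneven row about 92 mm apart on a brown wooden board (370 x 110 mm, 18 mm thick, lying flat on the table). This is number 2 of the row counting from 0 at the robot's right (-y) end to 3 at its left (+y) end. Origin: centre of its underside, so its top face is 6 mm above (24 mm above the table). z up; y along the row towards disc 3, x across the board.
- disc3: one of four alike round white plaster discs, 72 mm across, 6 mm thick, fixed in a slightly uneven row about 92 mm apart on a brown wooden board (370 x 110 mm, 18 mm thick, lying flat on the table). This is number 3 of the row counting from 0 at the robot's right (-y) end to 3 at its left (+y) end. Origin: centre of its underside, so its top face is 6 mm above (24 mm above the table). z up; y along the row towards disc 3, x across the board.
- glaze_pail: round white lidded pail with a grey lid centre, 132 mm across, 148 mm high, fixed on the table just beyond one end of the row of discs, left or right (at the row's other end stands a black metal turntable, 150 mm across and 64 mm high). Origin: centre of its underside; z up.
- butter_dish: unfired dark grey-brown clay butter-dish cover, a stepped block 100 x 66 mm and 45 mm high, loose, 0.4 kg, standing among the tumblers; to be left alone. Origin: centre of its underside; x along its length, z up.
Mind the look-alikes: they are no part of the job. What is shaped like the tumbler_b but purple is not meant. What is shaped like the tumbler_a but blue is not meant.

How it is judged:
At the end, for the whole second after the job is handed in: Every tumbler stands upright (within 0.1 rad) and at rest on its own disc, its axis within 12 mm of the disc's centre and its underside on the disc's top (within 3 mm): counting from the disc nearest the pail, largest, second largest, second smallest, smallest (((y of glaze_pail in the frame of disc1 above 0 m and horizontal distance between tumbler_a and disc0 below 0.012 m and z of tumbler_a in the frame of disc0 between 0.003 and 0.009 m and horizontal distance between tumbler_b and disc1 below 0.012 m and z of tumbler_b in the frame of disc1 between 0.003 and 0.009 m and horizontal distance between tumbler_c and disc2 below 0.012 m and z of tumbler_c in the frame of disc2 between 0.003 and 0.009 m and horizontal distance between tumbler_d and disc3 below 0.012 m and z of tumbler_d in the frame of disc3 between 0.003 and 0.009 m) or (y of glaze_pail in the frame of disc1 below 0 m and horizontal distance between tumbler_d and disc0 below 0.012 m and z of tumbler_d in the frame of disc0 between 0.003 and 0.009 m and horizontal distance between tumbler_c and disc1 below 0.012 m and z of tumbler_c in the frame of disc1 between 0.003 and 0.009 m and horizontal distance between tumbler_b and disc2 below 0.012 m and z of tumbler_b in the frame of disc2 between 0.003 and 0.009 m and horizontal distance between tumbler_a and disc3 below 0.012 m and z of tumbler_a in the frame of disc3 between 0.003 and 0.009 m)) and angle between each of tumbler_a, tumbler_b, tumbler_c, tumbler_d's own z axis and vertical below 0.1 rad and linear speed of each of tumbler_a, tumbler_b, tumbler_c, tumbler_d below 0.02 m/s and angular speed of each of tumbler_a, tumbler_b, tumbler_c, tumbler_d below 0.2 rad/s); the robot touches nothing.
It fails at once if a tumbler is tipped over (more than 40 degrees) (angle between any of tumbler_a, tumbler_b, tumbler_c, tumbler_d's own z axis and vertical above 0.7 rad).
It fails at once if a tumbler is dropped or thrown: it moves faster than 0.5 m/s with no finger on it (a free fall of about 13 mm) ((linear speed of tumbler_a above 0.5 m/s and contact force between the fingers and tumbler_a below 0.05 N) or (linear speed of tumbler_b above 0.5 m/s and contact force between the fingers and tumbler_b below 0.05 N) or (linear speed of tumbler_c above 0.5 m/s and contact force between the fingers and tumbler_c below 0.05 N) or (linear speed of tumbler_d above 0.5 m/s and contact force between the fingers and tumbler_d below 0.05 N)).
It fails at once if the raw clay butter dish is moved by more than 10 mm or tipped (distance of butter_dish from where it was at the start of the episode above 0.01 m or angle between butter_dish's own z axis and vertical above 0.3 rad).
It also fails if it takes over 120 s, if anything falls off the work surface, if the arm or the gripper's body presses on something with over 40 N, if the wrist force passes 120 N, or if a joint passes its speed limit or range.

### The arm

A 6-joint arm with a two-finger parallel gripper is mounted at the origin on the work surface. World frame = base frame: x ahead of the robot, y to its left, z up, the work surface at z = 0. Lengths are in m, angles in rad, forces in N, time in s.
With the tool pointing down it reaches from about 0.375 to 0.9 m from the base axis. Payload 3.1 kg.
Tool frame: the origin (TCP) lies midway between the tips of the shut fingers; the grasp point (between the pads) lies 19 mm behind it; z points along the fingers, y is the direction in which the jaws open and shut (so a half turn about z gives the same grasp; the last joint's range is limited). The gripper opens to 85 mm and grips with 20 to 120 N. Pads are 22 mm wide; open, the fingers measure 114 mm over their backs; the gripper's body (76 mm by 85 mm) begins 54 mm behind the grasp point. The pads swing forward as they close: fully open they stand 13 mm farther back than shut.
Start: joints at [-1.411, 0.527, 1.433, -0, 1.181, -0.178], TCP at [0.207, -0.59, 0.231] pointing down, gripper open.
Joint ranges: [-3.08, 3.08], [-0.75, 2.2], [0.22, 2.44], [-1.43, 4.57], [0, 2.65], [-2.85, 2.85]. Speed limits (rad/s): [2.79, 2.79, 3.14, 3.14, 3.14, 3.14].

### API

Orientations are given as a unit quaternion [x, y, z, w].
In Python, from station import manip gives the robot as it stands.
- The arm moves only by the tool servo_tool, never from a script. Its argument "motion" is a list of rows, each a list of 7 numbers: the shift along the tool's x, y, z in mm, then the turn, a rotation vector about the tool's x, y, z in rad, then the opening, from -1 (shut) to 1 (fully open), so that 0 is half open. In form: [[x, y, z, rx, ry, rz, hand], ...]. A call has 1 to 12 rows; each row shifts and turns the pose as measured when the row begins, along the tool's axes as they then stand; what a row does not reach is not made up. A row lasts 1/12 s, in which the tool goes at most 41.7 mm and 7.16 degrees, less where a joint would pass 70% of its speed; a pose out of reach is approached as far as the arm can. A call with a gripper value outside its range is refused whole. The fingers move at their own pace and stop on an object; "grip_force" is the grip in N (left out, the last holds). Time passes only in rows, so rows that do not move let the fingers close. It gives the time, the measured TCP pose, the force and the opening at its end, in the units of the state.
- manip.sense(): the state, without advancing time (a new reading comes with each control period).
- manip.snapshot(name): name is "scene" or "top" or "wrist"; returns a dict with "frame" (420x560x3 uint8, red, green, blue), "mtx" (3x3 intrinsics, pixels), "dist_coeffs" ([k1, k2, p1, p2, k3] as OpenCV has them; the pictures are not rectified), "world_from_camera" (4x4, takes a point from camera to world coordinates). Camera axes: x right, y up, looking along -z (the intrinsics and any distortion apply to the point x, -y, -z); pixel columns grow to the right and rows downward; lengths in m; the calibration is good to about 2 mm. A picture is of the moment at which its call begins. There is no depth.
- manip.sign_off(): hands the job in, once; it reports no verdict.
The state is a dict: "t": time; "q": joint angles; "qd": joint speeds; "tau": joint torques, N m; "tcp_pos": TCP position; "tool_rot": TCP orientation; "force": force on the tool from outside, world axes, zero at the start; "ft_torque": the same for the moment, N m; "finger_gap": opening from 0.0 (shut) to 1.0 (fully open).
Only numpy, scipy, OpenCV 4.12 (cv2) and the standard library are available. Lean on these libraries where they do the work, as an engineer would, in place of code of your own. Each camera call takes 0.05 s, during which the arm holds its last target.

## Working session

There is one attempt and no reset: what is moved stays moved. The work goes in short steps, Python scripts to look and compute and a tool call to move; the robot and the scene stay as the last step left them, time stands still between calls to the robot, and variables do not carry over. Pictures are saved under pics/ and viewed, and the job is handed in when it is done.

Besides the shell and the picture viewer there is one more tool, called after "Request:" as name(argument=value, ...), one argument or row to a line, values as JSON. servo_tool: Moves the arm, as the interface text tells. Its arguments: {"type":"object","properties":{"motion":{"type":"array"},"grip_force":{"type":"number"}},"required":["motion"]}

```bash
ls; mkdir -p pics; python3 - <<'E'
from station import manip
import cv2
for n in ["scene","top","wrist"]:
    s=manip.snapshot(n); cv2.imwrite(f"pics/{n}0.png",s["frame"][:,:,::-1]); print(n,s["mtx"].tolist(),s["dist_coeffs"],s["world_from_camera"].round(4).tolist())
print(manip.sense())
E
```

```text
pics
scene [[524.8637617905067, 0.0, 281.2695442382131], [0.0, 524.8637617905067, 201.1555295076653], [0.0, 0.0, 1.0]] [0.06806655 0.         0.         0.         0.        ] [[-0.0528, -0.8161, 0.5755, 1.3135], [0.9985, -0.0525, 0.017, 0.0553], [0.0163, 0.5755, 0.8176, 1.1485], [0.0, 0.0, 0.0, 1.0]]
top [[449.8606913275319, 0.0, 294.7439027774552], [0.0, 449.8606913275319, 211.0991983078336], [0.0, 0.0, 1.0]] [-0.08851263  0.          0.          0.          0.        ] [[-0.0049, 0.997, -0.0775, 0.4491], [-0.9998, -0.0063, -0.018, 0.016], [-0.0185, 0.0774, 0.9968, 1.032], [0.0, 0.0, 0.0, 1.0]]
wrist [[309.5162983422114, 0.0, 284.6064055472599], [0.0, 309.5162983422114, 211.07040311411777], [0.0, 0.0, 1.0]] [-0.04689263  0.          0.          0.          0.        ] [[0.3307, 0.8916, 0.3095, 0.2868], [-0.9437, 0.3131, 0.1065, -0.5602], [-0.0019, -0.3273, 0.9449, 0.3729], [0.0, 0.0, 0.0, 1.0]]
{'t': 0.15, 'q': array([-1.41148777e+00,  5.28258771e-01,  1.43363970e+00, -6.73188138e-06,
        1.18142771e+00, -1.78463171e-01]), 'qd': array([-0.00070328, -0.0035804 , -0.00440157,  0.00054318, -0.00056879,
       -0.0001944 ]), 'tau': array([ 5.00788592e-04, -4.42743087e+01, -1.78276724e+01, -2.51421761e-04,
        5.60921631e-03, -2.81880716e-06]), 'tcp_pos': array([ 0.20707133, -0.58909287,  0.23054457]), 'tool_rot': array([ 9.85772062e-01,  1.68085365e-01,  5.18841682e-06, -8.66756331e-04]), 'force': array([ 0.56296886,  0.20245313, -0.08672395]), 'ft_torque': array([-0.01149393, -0.00089388,  0.0200686 ]), 'finger_gap': 0.998663100753236}
```

View pics/scene0.png

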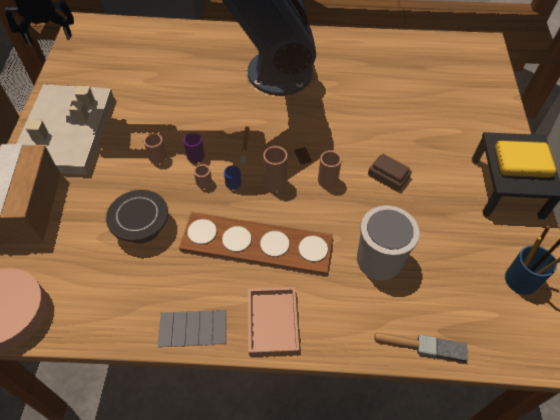

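View pics/top0.png

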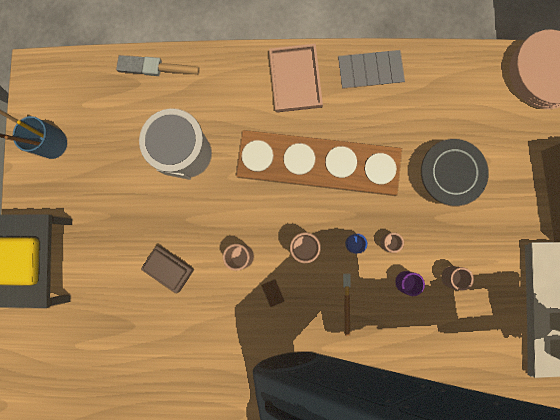

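```bash
cat > h.py <<'E'
import numpy as np, cv2
from station import manip
def ray(s,uv):
    uv=np.asarray(uv,float).reshape(-1,1,2)
    n=cv2.undistortPoints(uv,s["mtx"],s["dist_coeffs"]).reshape(-1,2)
    T=np.asarray(s["world_from_camera"]); d=np.c_[n[:,0],-n[:,1],-np.ones(len(n))]@T[:3,:3].T
    return T[:3,3],d
def onplane(s,uv,z):
    o,d=ray(s,uv); return o+d*((z-o[2])/d[:,2])[:,None]
def project(s,P):
    T=np.asarray(s["world_from_camera"]); p=(np.asarray(P,float).reshape(-1,3)-T[:3,3])@T[:3,:3]
    p=p*[1,-1,-1]
    return cv2.projectPoints(p,np.zeros(3),np.zeros(3),s["mtx"],s["dist_coeffs"])[0].reshape(-1,2)
def circ(P):
    A=np.c_[2*P[:,:2],np.ones(len(P))]; c=np.linalg.lstsq(A,(P[:,:2]**2).sum(1),rcond=None)[0]
    return c[:2],np.sqrt(c[2]+c[:2]@c[:2])
E
python3 - <<'E'
from h import *
s=manip.snapshot("top"); f=s["frame"]
c=f[215:300,215:480]; cv2.imwrite("pics/c1.png",cv2.resize(c,None,fx=3,fy=3,interpolation=cv2.INTER_CUBIC)[:,:,::-1])
s2=manip.snapshot("scene");c=s2["frame"][125:200,135:355]; cv2.imwrite("pics/c2.png",cv2.resize(c,None,fx=3.5,fy=3.5,interpolation=cv2.INTER_CUBIC)[:,:,::-1])
# discs
m=cv2.inRange(f,(190,190,170),(255,255,255)); 
cs,_=cv2.findContours(m,cv2.RETR_EXTERNAL,cv2.CHAIN_APPROX_NONE)
for k in cs:
    if cv2.contourArea(k)>300:
        P=onplane(s,k.reshape(-1,2),0.024); print("top",circ(P),cv2.contourArea(k),k.reshape(-1,2).mean(0))
f=s2["frame"];m=cv2.inRange(f,(190,190,170),(255,255,255)); 
cs,_=cv2.findContours(m,cv2.RETR_EXTERNAL,cv2.CHAIN_APPROX_NONE)
for k in cs:
    if cv2.contourArea(k)>300:
        P=onplane(s2,k.reshape(-1,2),0.024); print("scene",circ(P),cv2.contourArea(k),k.reshape(-1,2).mean(0))
E
```

```text
top (array([ 0.62368992, -0.16019536]), np.float64(0.034024912109344746)) 697.5 [380.28235294 168.27058824]
top (array([ 0.63980941, -0.07105603]), np.float64(0.033913791699386076)) 692.0 [340.94186047 161.48837209]
top (array([0.64760863, 0.02413512]), np.float64(0.0337844749770989)) 683.5 [299.08235294 158.30588235]
top (array([0.6555736 , 0.11970024]), np.float64(0.03375187006074127)) 676.0 [256.96428571 155.1547619 ]
top (array([0.69567389, 0.32065038]), np.float64(0.07163596088218377)) 2907.0 [169.13043478 140.25543478]
scene (array([0.65730733, 0.1168746 ]), np.float64(0.032302776620237804)) 468.0 [312.91428571 247.92857143]
scene (array([0.64917188, 0.02115316]), np.float64(0.03242258568865569)) 464.0 [274.38571429 242.94285714]
scene (array([ 0.6412524, -0.074183 ]), np.float64(0.032514274813256555)) 460.5 [236.23188406 238.1884058 ]
scene (array([ 0.62542776, -0.16312678]), np.float64(0.03237711387101734)) 447.0 [201.48529412 230.92647059]
scene (array([ 0.4612637 , -0.70490759]), np.float64(0.05989503741977442)) 541.0 [  6.82352941 167.03676471]
```

View pics/c1.png

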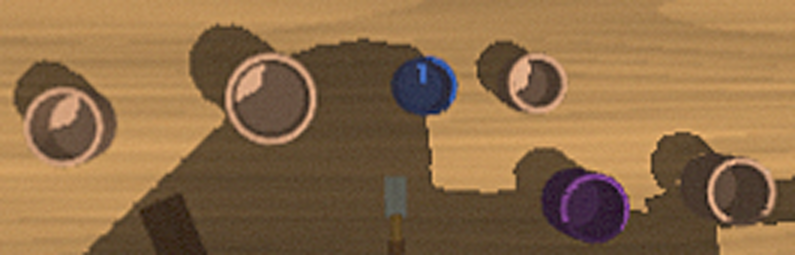

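View pics/c2.png

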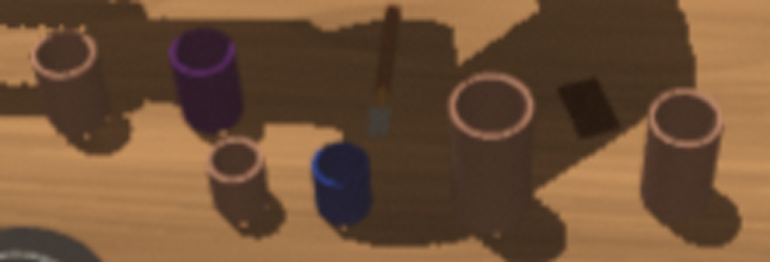

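View pics/wrist0.png

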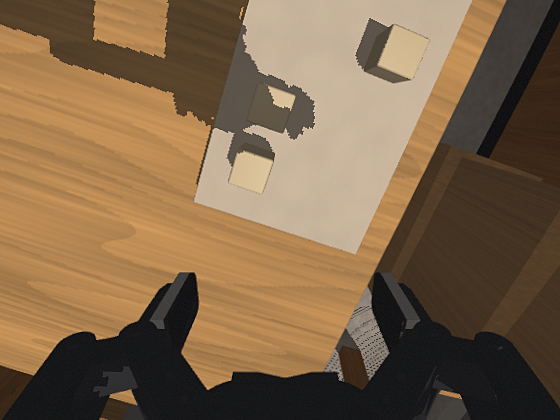

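```bash
python3 - <<'E'
from h import *
hs=dict(a=.055,b=.075,c=.097,d=.122); R=dict(a=22,b=25,c=28,d=31)
px={"top":dict(a=(394,241),b=(461,279),c=(237,257),d=(305,247)),"scene":dict(a=(202,171),b=(153,141),c=(330,159),d=(275,155))}
for n in px:
    s=manip.snapshot(n); f=s["frame"].astype(int)
    for k,(u,v) in px[n].items():
        print(n,k,[f[v+dv,u+du].tolist() for du,dv in ((0,0),)])
        w=20; 
        r,g,b=[f[...,i] for i in range(3)]
        m=((r>125)&(r-g<75)&(r-g>15)&(b>0.62*r)&(g<0.80*r)).astype(np.uint8)
        sub=m[v-w:v+w,u-w:u+w]
        nn,lab,st,ce=cv2.connectedComponentsWithStats(sub,connectivity=8)
        i=1+np.argmax(st[1:,4]); ys,xs=np.where(lab==i)
        pts=np.c_[xs,ys]
        hull=cv2.convexHull(pts.astype(np.int32)).reshape(-1,2)+[u-w,v-w]
        # outer boundary per direction about the centre
        P=onplane(s,hull,hs[k]); c,rr=circ(P); print("  ",c.round(4),(rr*1000).round(1),"exp",R[k],"n",len(pts),"px",hull.min(0),hull.max(0))
    np.save
E
```

```text
top a [[107, 80, 66]]
   [ 0.4577 -0.1682] 3.3 exp 22 n 6 px [387 240] [389 243]
top b [[71, 55, 43]]
   [ 0.102  -0.0881] 384.6 exp 25 n 1 px [470 271] [470 271]
top c [[101, 77, 59]]
   [0.0902 0.0287] 342.4 exp 28 n 1 px [247 262] [247 262]
top d [[102, 79, 63]]
   [0.238  0.2516] 318.8 exp 31 n 2 px [298 239] [299 240]
scene a [[74, 52, 40]]Traceback (most recent call last):
  File "<stdin>", line 13, in <module>
    return _wrapfunc(a, 'argmax', axis=axis, out=out, **kwds)
    return bound(*args, **kwds)
ValueError: attempt to get argmax of an empty sequence
```

```bash
python3 - <<'E'
from h import *
s=manip.snapshot("top"); f=s["frame"]
L=cv2.cvtColor(f,cv2.COLOR_RGB2LAB)
for v in (256,): 
  for u in range(220,258): print(u,f[v,u],L[v,u],end=" | ")
print()
for u in range(384,410): print(u,f[241,u],L[241,u],end=" | ")
s=manip.snapshot("scene"); f=s["frame"]
print()
for u in range(136,170): print(u,f[141,u],end=" | ")
E
```

```text
220 [196 150  95] [167 139 164] | 221 [188 142  85] [159 139 165] | 222 [189 142  94] [159 140 160] | 223 [215 164 126] [182 142 155] | 224 [185 141 110] [158 141 151] | 225 [111  83  64] [ 96 137 143] | 226 [102  77  59] [ 89 136 143] | 227 [112  86  64] [ 99 135 145] | 228 [108  80  61] [ 93 137 144] | 229 [107  82  59] [ 94 135 145] | 230 [101  75  57] [ 87 136 143] | 231 [146 112  84] [127 138 149] | 232 [208 158 124] [176 142 153] | 233 [225 175 137] [192 141 155] | 234 [224 171 132] [189 142 156] | 235 [194 149 116] [166 141 152] | 236 [168 127 101] [144 140 148] | 237 [176 133 105] [151 141 150] | 238 [132 102  79] [116 137 146] | 239 [97 75 61] [ 86 135 140] | 240 [103  85  66] [ 95 133 142] | 241 [107  86  65] [ 97 133 144] | 242 [103  84  65] [ 95 133 142] | 243 [107  84  67] [ 96 135 141] | 244 [105  83  64] [ 95 134 143] | 245 [101  81  63] [ 92 133 142] | 246 [99 76 55] [ 87 135 144] | 247 [181 136 104] [154 141 152] | 248 [217 166 126] [184 142 156] | 249 [148 114  90] [130 138 146] | 250 [102  79  63] [ 91 135 141] | 251 [102  76  59] [ 88 137 142] | 252 [105  83  64] 
[... 964 characters left out ...]
] [147 138 161] | 408 [173 132  82] [148 138 161] | 409 [174 132  85] [149 138 160] | 
136 [173 126  82] | 137 [172 125  81] | 138 [172 125  81] | 139 [172 125  81] | 140 [172 125  82] | 141 [172 126  80] | 142 [169 123  79] | 143 [153 110  75] | 144 [178 128  99] | 145 [120  84  65] | 146 [74 52 39] | 147 [68 48 37] | 148 [69 49 37] | 149 [71 50 38] | 150 [70 49 37] | 151 [72 51 39] | 152 [74 52 40] | 153 [73 51 39] | 154 [74 51 39] | 155 [74 52 39] | 156 [74 51 39] | 157 [74 52 40] | 158 [74 52 39] | 159 [84 59 46] | 160 [133  93  73] | 161 [142 100  78] | 162 [98 67 51] | 163 [75 54 37] | 164 [76 54 35] | 165 [75 53 34] | 166 [76 54 35] | 167 [74 53 33] | 168 [76 54 35] | 169 [76 55 35] |
```

```bash
python3 - <<'E'
from h import *
hs=dict(a=.055,b=.075,c=.097,d=.122); R=dict(a=22,b=25,c=28,d=31)
px={"top":dict(a=(394,241),b=(461,279),c=(237,257),d=(305,247)),"scene":dict(a=(202,171),b=(153,141),c=(330,159),d=(275,155))}
for n in px:
    s=manip.snapshot(n); f=s["frame"].astype(float)
    for k,(u,v) in px[n].items():
        w=19
        r,g,b=[f[...,i] for i in range(3)]
        m=((r>105)&(b>0.54*r)&(b<0.75*r)).astype(np.uint8)
        sub=m[v-w:v+w,u-w:u+w]
        nn,lab,st,ce=cv2.connectedComponentsWithStats(sub,connectivity=8)
        i=1+np.argmax(st[1:,4]); ys,xs=np.where(lab==i)
        hull=cv2.convexHull(np.c_[xs,ys].astype(np.int32)).reshape(-1,2)+[u-w,v-w]
        P=onplane(s,hull,hs[k]); c,rr=circ(P); e=np.abs(np.linalg.norm(P[:,:2]-c,axis=1)-rr).max()
        print(n,k,c.round(4),(rr*1000).round(1),"exp",R[k],"res",(e*1000).round(1),"n",len(xs),"px",hull.min(0),hull.max(0))
s=manip.snapshot("top"); f=s["frame"]; 
print("butter px corners", onplane(s,[[165,243],[194,265],[178,293],[141,270]],0.03).round(3).tolist())
print("blue,purple",onplane(s,[[355,243]],.05).round(3),onplane(s,[[412,284]],.07).round(3))
E
```

```text
top a [ 0.4559 -0.1804] 21.5 exp 22 res 0.8 n 174 px [384 233] [403 252]
top b [ 0.3779 -0.3214] 24.5 exp 25 res 2.3 n 133 px [451 267] [473 288]
top c [0.427 0.154] 29.0 exp 28 res 4.0 n 361 px [223 244] [252 270]
top d [0.4462 0.0123] 31.0 exp 31 res 0.4 n 333 px [290 232] [320 262]
scene a [ 0.4579 -0.1829] 21.1 exp 22 res 1.7 n 71 px [194 164] [209 176]
scene b [ 0.3799 -0.3238] 23.6 exp 25 res 1.1 n 61 px [144 135] [161 147]
scene c [0.4304 0.1536] 26.2 exp 28 res 1.8 n 72 px [321 152] [340 166]
scene d [0.4484 0.0101] 30.2 exp 31 res 1.7 n 106 px [264 146] [286 164]
butter px corners [[0.457, 0.327, 0.03], [0.408, 0.26, 0.03], [0.345, 0.296, 0.03], [0.396, 0.381, 0.03]]
blue,purple [[ 0.455 -0.097  0.05 ]] [[ 0.367 -0.215  0.07 ]]
```

Request:
servo_tool(
  motion=[
    [0, 0, 0, 0, 0, -0.12, 1],
    [0, 0, 0, 0, 0, -0.12, 1],
    [0, 0, 0, 0, 0, -0.12, 1],
    [0, 0, 0, 0, 0, -0.12, 1],
    [0, 0, 0, 0, 0, -0.12, 1],
    [0, 0, 0, 0, 0, -0.12, 1],
    [0, 0, 0, 0, 0, -0.12, 1],
    [0, 0, 0, 0, 0, -0.12, 1],
    [0, 0, 0, 0, 0, -0.12, 1],
    [0, 0, 0, 0, 0, -0.12, 1],
    [0, 0, 0, 0, 0, -0.034, 1],
    [0, 0, 0, 0, 0, 0, 1],
  ],
)

```text
t: 1.6
tcp_pos: [0.2072, -0.5897, 0.2319]
tool_rot: [0.688, 0.726, -0.0, 0.0]
force: [-0.1, -0.2, 1.0]
finger_gap: 1.003
```

Request:
servo_tool(
  motion=[
    [0, 0, 0, 0, 0, 0.053, 1],
    [30, 12, 0, 0, 0, 0, 1],
    [38, 15, 0, 0, 0, 0, 1],
    [38, 15, 0, 0, 0, 0, 1],
    [38, 15, 0, 0, 0, 0, 1],
    [38, 15, 0, 0, 0, 0, 1],
    [38, 15, 0, 0, 0, 0, 1],
    [38, 15, 0, 0, 0, 0, 1],
    [38, 15, 0, 0, 0, 0, 1],
    [38, 15, 0, 0, 0, 0, 1],
    [38, 15, 0, 0, 0, 0, 1],
    [0, 0, 0, 0, 0, 0, 1],
  ],
)

```text
t: 2.6
tcp_pos: [0.3594, -0.2136, 0.2289]
tool_rot: [0.716, 0.698, -0.003, 0.005]
force: [-0.5, -0.4, -0.3]
finger_gap: 1.002
```

Request:
servo_tool(
  motion=[
    [37, 14, 0, 0, 0, 0, 1],
    [37, 15, 0, 0, 0, 0, 1],
    [37, 15, 0, 0, 0, 0, 1],
    [37, 15, 0, 0, 0, 0, 1],
    [37, 15, 0, 0, 0, 0, 1],
    [30, 10, 0, 0, 0, -0.026, 1],
    [10, 4, 0, 0, 0, 0, 1],
    [0, 0, 0, 0, 0, 0, 1],
    [0, 0, 0, 0, 0, 0, 1],
  ],
)

```text
t: 3.35
tcp_pos: [0.4611, 0.0108, 0.2291]
tool_rot: [0.71, 0.704, -0.001, 0.013]
force: [0.5, -0.3, -0.8]
finger_gap: 1.003
```

```bash
python3 - <<'E'
from h import *
s=manip.snapshot("wrist"); cv2.imwrite("pics/w1.png",s["frame"][:,:,::-1]); st=manip.sense(); print(st["tcp_pos"].round(4),st["tool_rot"].round(4),st["q"].round(2))
print(np.array(s["world_from_camera"]).round(3).tolist())
E
```

```text
[0.461  0.0104 0.2291] [ 0.7102  0.7039 -0.0013  0.0125] [-0.21  0.31  1.84 -0.02  0.97 -0.19]
[[1.0, 0.013, -0.012, 0.459], [-0.008, 0.938, 0.346, 0.099], [0.016, -0.346, 0.938, 0.37], [0.0, 0.0, 0.0, 1.0]]
```

View pics/w1.png

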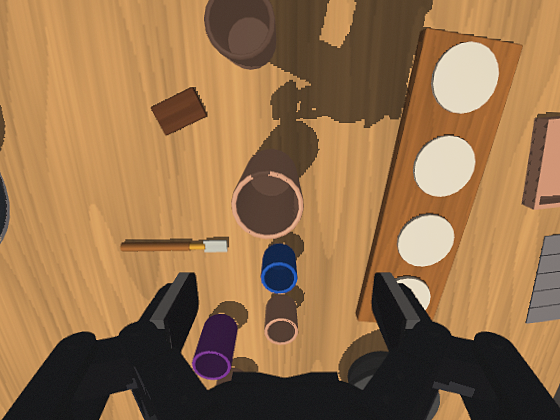

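```bash
cat >> h.py <<'E'
from scipy.spatial.transform import Rotation as Ro
def go(x,y,z):
    st=manip.sense(); R=Ro.from_quat(st["tool_rot"]); T=Ro.from_quat([2**-.5,2**-.5,0,0])
    print("t",round(st["t"],2),"tcp",st["tcp_pos"].round(4),"shift mm",(1000*R.inv().apply(np.array([x,y,z])-st["tcp_pos"])).round(1),"turn",(R.inv()*T).as_rotvec().round(4),"gap",round(st["finger_gap"],3))
E
python3 - <<'E'
from h import *
s=manip.snapshot("wrist"); f=s["frame"].astype(float)
r,g,b=[f[...,i] for i in range(3)]
m=((r>120)&(b>0.54*r)&(b<0.75*r)).astype(np.uint8)
def rim(u,v,w,h):
    sub=m[v-w:v+w,u-w:u+w]; nn,lab,st,ce=cv2.connectedComponentsWithStats(sub); i=1+np.argmax(st[1:,4]); ys,xs=np.where(lab==i)
    hull=cv2.convexHull(np.c_[xs,ys].astype(np.int32)).reshape(-1,2)+[u-w,v-w]
    P=onplane(s,hull,h); print(circ(P),hull.min(0),hull.max(0))
rim(267,205,45,.122); rim(281,330,22,.055)
m=cv2.inRange(s["frame"],(190,190,170),(255,255,255))
for k in cv2.findContours(m,0,1)[0]:
    if cv2.contourArea(k)>900:print("disc",circ(onplane(s,k.reshape(-1,2),.024)))
go(.447,.011,.229)
E
```

```text
(array([0.44775308, 0.01278679]), np.float64(0.03045985100485806)) [231 170] [303 237]
(array([ 0.45714757, -0.18012972]), np.float64(0.021190993607117407)) [265 318] [297 343]
disc (array([ 0.64129474, -0.07152068]), np.float64(0.03472058508527923))
disc (array([0.64915464, 0.02346657]), np.float64(0.03475931105868643))
disc (array([0.65727268, 0.11921144]), np.float64(0.03483776739321459))
t 3.45 tcp [0.4608 0.0098 0.2291] shift mm [  1.  -13.8  -0.1] turn [ 0.0155  0.0196 -0.01  ] gap 0.999
```

Request:
servo_tool(
  motion=[
    [2, -13.5, 0, 0.0155, 0.0196, -0.01, 1],
    [0, 0, 0, 0, 0, 0, 1],
    [0, 0, 30, 0, 0, 0, 1],
    [0, 0, 30, 0, 0, 0, 1],
    [0, 0, 0, 0, 0, 0, 1],
    [0, 0, 0, 0, 0, 0, 1],
  ],
)

```text
t: 3.95
tcp_pos: [0.4498, 0.0035, 0.1697]
tool_rot: [0.712, 0.702, 0.002, 0.004]
force: [0.1, 0.4, 1.1]
finger_gap: 0.995
```

```bash
python3 - <<'E'
from h import *
go(.4475,.012,.066)
E
```

```text
t 3.95 tcp [0.4498 0.0035 0.1697] shift mm [  8.8  -3.4 103.7] turn [ 0.0085  0.0039 -0.0146] gap 0.995
```

Request:
servo_tool(
  motion=[
    [8.8, -2.4, 20, 0.008, 0.004, -0.0146, 1],
    [0, 0, 25, 0, 0, 0, 1],
    [0, 0, 0, 0, 0, 0, 1],
    [0, 0, 0, 0, 0, 0, 1],
  ],
)

```text
t: 4.28
tcp_pos: [0.4525, 0.0088, 0.1283]
tool_rot: [0.709, 0.705, 0.002, 0.004]
force: [0.3, -0.3, -0.1]
finger_gap: 1.001
```

```bash
python3 - <<'E'
from h import *
go(.4475,.012,.066)
E
```

```text
t 4.28 tcp [0.4525 0.0088 0.1283] shift mm [ 3.3 -5.7 62.3] turn [ 0.0098  0.0028 -0.0051] gap 1.001
```

Request:
servo_tool(
  motion=[
    [3, -5.5, 0, 0.009, 0.003, -0.005, 1],
    [0, -1, 20, 0, 0, 0, 1],
    [0, -1, 20, 0, 0, 0, 1],
    [0, -1, 20, 0, 0, 0, 1],
    [0, 0, 2, 0, 0, 0, 1],
    [0, 0, 0, 0, 0, 0, 1],
  ],
)

```text
t: 4.78
tcp_pos: [0.4514, 0.0098, 0.0748]
tool_rot: [0.707, 0.707, 0.005, 0.008]
force: [-0.2, 0.4, -0.1]
finger_gap: 1.005
```

```bash
python3 - <<'E'
from h import *
go(.4475,.012,.066)
E
```

```text
t 4.78 tcp [0.4514 0.0098 0.0748] shift mm [ 2.3 -4.1  8.7] turn [ 0.0192  0.0041 -0.0005] gap 1.005
```

Request:
servo_tool(
  motion=[
    [2, -4, 8, 0.019, 0.004, 0, 1],
    [0, 0, 0, 0, 0, 0, 1],
    [0, 0, 0, 0, 0, 0, 1],
  ],
)

```text
t: 5.03
tcp_pos: [0.4495, 0.0115, 0.0696]
tool_rot: [0.707, 0.707, 0.001, 0.002]
force: [0.1, -0.2, 0.4]
finger_gap: 1.0
```

```bash
python3 - <<'E'
from h import *
go(.4475,.012,.066)
E
```

```text
t 5.03 tcp [0.4495 0.0115 0.0696] shift mm [ 0.5 -2.   3.6] turn [ 0.0043  0.001  -0.0004] gap 1.0
```

Request:
servo_tool(
  motion=[
    [0, -2, 3, 0.004, 0.001, 0, 0.6],
    [0, 0, 0, 0, 0, 0, 0.4],
    [0, 0, 0, 0, 0, 0, -1],
    [0, 0, 0, 0, 0, 0, -1],
    [0, 0, 0, 0, 0, 0, -1],
    [0, 0, 0, 0, 0, 0, -1],
    [0, 0, 0, 0, 0, 0, -1],
    [0, 0, 0, 0, 0, 0, -1],
  ],
  grip_force=40,
)

```text
t: 5.7
tcp_pos: [0.4481, 0.0115, 0.0681]
tool_rot: [0.707, 0.707, 0.001, 0.001]
force: [0.3, 0.2, 0.8]
finger_gap: 0.72
```

```bash
python3 - <<'E'
from h import *
go(.4475,.012,.066)
E
```

```text
t 5.7 tcp [0.4481 0.0115 0.0681] shift mm [ 0.5 -0.6  2.1] turn [ 0.0028  0.0006 -0.    ] gap 0.72
```

Request:
servo_tool(
  motion=[
    [0, 0, -15, 0, 0, 0, -1],
    [0, 0, -25, 0, 0, 0, -1],
    [0, 0, -25, 0, 0, 0, -1],
    [0, 0, -10, 0, 0, 0, -1],
    [0, 0, 0, 0, 0, 0, -1],
  ],
)

```text
t: 6.12
tcp_pos: [0.4462, 0.0118, 0.144]
tool_rot: [0.707, 0.707, -0.001, -0.002]
force: [-0.1, 0.1, -1.0]
finger_gap: 0.723
```

```bash
python3 - <<'E'
from h import *
go(.657,.119,.14)
s=manip.snapshot("scene");c=s["frame"][100:280,140:440]; cv2.imwrite("pics/s2.png",cv2.resize(c,None,fx=2.5,fy=2.5)[:,:,::-1])
E
```

```text
t 6.12 tcp [0.4462 0.0118 0.144 ] shift mm [107.3 210.8   3.3] turn [-0.004  -0.001  -0.0004] gap 0.723
```

View pics/s2.png

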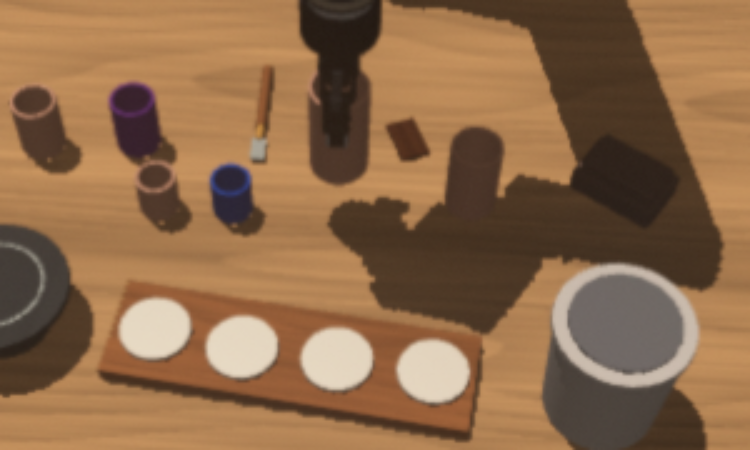

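Request:
servo_tool(
  motion=[
    [0, 15, 0, 0, 0, 0, -1],
    [0, 27, 0, 0, 0, 0, -1],
    [0, 30, 0, 0, 0, 0, -1],
    [5, 30, 0, 0, 0, 0, -1],
    [15, 30, 0, 0, 0, 0, -1],
    [25, 30, 0, 0, 0, 0, -1],
    [25, 20, 0, 0, 0, 0, -1],
    [20, 12, 0, 0, 0, 0, -1],
    [8, 5, 0, 0, 0, 0, -1],
    [0, 0, 0, 0, 0, 0, -1],
    [0, 0, 0, 0, 0, 0, -1],
  ],
)

```text
t: 7.08
tcp_pos: [0.6417, 0.1141, 0.1217]
tool_rot: [0.708, 0.706, -0.011, -0.014]
force: [-0.1, 0.5, -0.2]
finger_gap: 0.722
```

```bash
python3 - <<'E'
from h import *
go(.657,.119,.0921)
E
```

```text
t 7.08 tcp [0.6417 0.1141 0.1217] shift mm [ 4.9 16.4 29.1] turn [-0.0355 -0.0042 -0.004 ] gap 0.722
```

Request:
servo_tool(
  motion=[
    [2, 8, 0, -0.018, -0.002, -0.002, -1],
    [2, 8, 0, -0.018, -0.002, -0.002, -1],
    [0, 0, 0, 0, 0, 0, -1],
    [0, 0, 0, 0, 0, 0, -1],
  ],
)

```text
t: 7.42
tcp_pos: [0.6546, 0.1146, 0.1191]
tool_rot: [0.708, 0.706, -0.002, -0.001]
force: [0.3, 0.3, -2.2]
finger_gap: 0.727
```

```bash
python3 - <<'E'
from h import *
go(.657,.119,.0921)
E
```

```text
t 7.42 tcp [0.6546 0.1146 0.1191] shift mm [ 4.5  2.5 27. ] turn [-0.0037  0.0017 -0.0026] gap 0.727
```

Request:
servo_tool(
  motion=[
    [4.5, 2.5, 3, -0.003, 0.001, -0.002, -1],
    [0, 0, 7, 0, 0, 0, -1],
    [0, 0, 7, 0, 0, 0, -1],
    [0, 0, 4, 0, 0, 0, -1],
    [0, 0, 0, 0, 0, 0, -1],
    [0, 0, 0, 0, 0, 0, -1],
  ],
)

```text
t: 7.92
tcp_pos: [0.6565, 0.1174, 0.0964]
tool_rot: [0.708, 0.706, -0.001, -0.0]
force: [0.3, 0.0, -2.3]
finger_gap: 0.725
```

```bash
python3 - <<'E'
from h import *
go(.657,.119,.0921)
E
```

```text
t 7.92 tcp [0.6565 0.1174 0.0964] shift mm [1.6 0.5 4.3] turn [-0.001  0.001 -0.003] gap 0.725
```

Nearly down; the last 4 mm slowly, watching the force.

Request:
servo_tool(
  motion=[
    [1.6, 0.5, 1.5, 0, 0, 0, -1],
    [0, 0, 1.5, 0, 0, 0, -1],
    [0, 0, 1, 0, 0, 0, -1],
    [0, 0, 0, 0, 0, 0, -1],
  ],
)

```text
t: 8.25
tcp_pos: [0.6572, 0.1192, 0.0925]
tool_rot: [0.708, 0.706, -0.001, 0.0]
force: [-0.2, -0.1, -1.5]
finger_gap: 0.725
```

Request:
servo_tool(
  motion=[
    [0, 0, 1, 0, 0, 0, -1],
    [0, 0, 0, 0, 0, 0, -1],
    [0, 0, 0, 0, 0, 0, -1],
  ],
)

```text
t: 8.5
tcp_pos: [0.6578, 0.1193, 0.0927]
tool_rot: [0.708, 0.706, -0.0, 0.001]
force: [-0.1, -0.5, -2.0]
finger_gap: 0.725
```

Request:
servo_tool(
  motion=[
    [0, 0, 2, 0, 0, 0, -1],
    [0, 0, 2, 0, 0, 0, -1],
    [0, 0, 0, 0, 0, 0, -1],
  ],
)

```text
t: 8.75
tcp_pos: [0.6582, 0.1194, 0.0929]
tool_rot: [0.708, 0.706, 0.0, 0.001]
force: [0.1, 0.7, -0.6]
finger_gap: 0.727
```

Request:
servo_tool(
  motion=[
    [0, 0, 1, 0, 0, 0, -1],
    [0, 0, 0, 0, 0, 0, 0.55],
    [0, 0, 0, 0, 0, 0, 0.7],
    [0, 0, 0, 0, 0, 0, 1],
    [0, 0, 0, 0, 0, 0, 1],
    [0, 0, 0, 0, 0, 0, 1],
  ],
)

```text
t: 9.25
tcp_pos: [0.6592, 0.1193, 0.0914]
tool_rot: [0.708, 0.706, 0.001, 0.002]
force: [-0.1, 0.7, -0.3]
finger_gap: 1.0
```

```bash
python3 - <<'E'
from h import *
go(.657,.119,.0921)
for n in("scene","wrist"):
    s=manip.snapshot(n); cv2.imwrite(f"pics/{n}3.png",s["frame"][:,:,::-1])
E
```

```text
t 9.25 tcp [0.6592 0.1193 0.0914] shift mm [-0.3 -2.2 -0.7] turn [ 0.0046  0.001  -0.0026] gap 1.0
```

View pics/scene3.png

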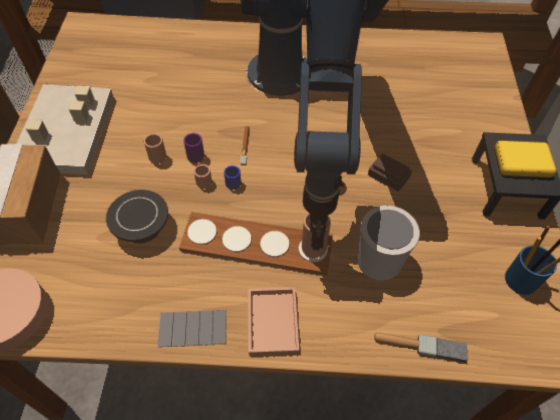

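View pics/wrist3.png

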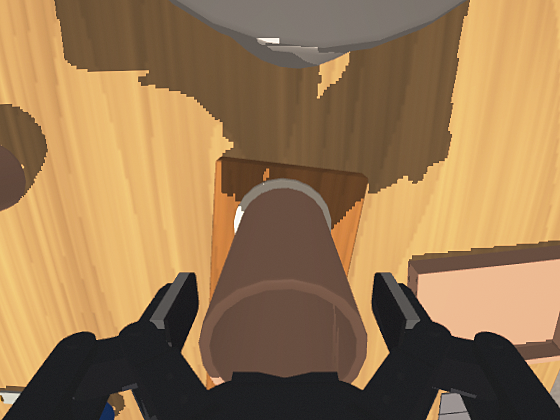

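Request:
servo_tool(
  motion=[
    [0, -1.5, -10, 0, 0, 0, 1],
    [0, 0, -25, 0, 0, 0, 1],
    [0, 0, -35, 0, 0, 0, 1],
    [0, 0, -30, 0, 0, 0, 1],
    [0, 0, -10, 0, 0, 0, 1],
    [0, 0, 0, 0, 0, 0, 1],
  ],
)

```text
t: 9.85
tcp_pos: [0.6552, 0.1195, 0.2057]
tool_rot: [0.708, 0.706, -0.001, -0.0]
force: [-0.1, 0.3, 0.5]
finger_gap: 0.999
```

```bash
python3 - <<'E'
from h import *
go(.430,.155,.2)
s=manip.snapshot("wrist"); cv2.imwrite("pics/w4.png",s["frame"][:,:,::-1])
E
```

```text
t 9.85 tcp [0.6552 0.1195 0.2057] shift mm [  35.  -225.3    5.9] turn [-0.0014  0.0011 -0.0026] gap 0.999
```

View pics/w4.png

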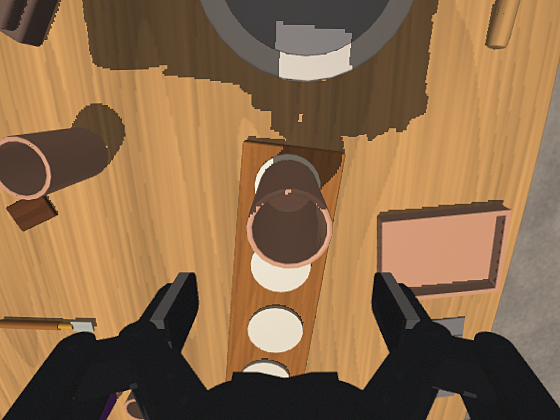

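```bash
cat >> h.py <<'E'
def rim(s,u,v,w,h,thr=120):
    f=s["frame"].astype(float); r,g,b=[f[...,i] for i in range(3)]
    m=((r>thr)&(b>0.54*r)&(b<0.75*r)).astype(np.uint8)
    y0,x0=max(v-w,0),max(u-w,0); sub=m[y0:v+w,x0:u+w]; nn,lab,st,ce=cv2.connectedComponentsWithStats(sub,connectivity=8); i=1+np.argmax(st[1:,4]); ys,xs=np.where(lab==i)
    hull=cv2.convexHull(np.c_[xs,ys].astype(np.int32)).reshape(-1,2)+[x0,y0]
    P=onplane(s,hull,h); c,rr=circ(P); print("rim",c.round(4),(1000*rr).round(1),"px",hull.min(0),hull.max(0))
E
python3 - <<'E'
from h import *
s=manip.snapshot("wrist"); rim(s,290,228,46,.146)
rim(s,22,166,34,.097)
rim(manip.snapshot("top"),256,147,22,.146)
E
```

```text
rim [0.6581 0.1201] 29.9 px [246 206] [332 268]
rim [0.4296 0.1567] 27.2 px [  0 137] [ 50 199]
rim [0.6397 0.1162] 36.7 px [263 136] [270 165]
```

Request:
servo_tool(
  motion=[
    [2, -20, 0, 0, 0, 0, 1],
    [5, -32, 0, 0, 0, 0, 1],
    [5, -32, 0, 0, 0, 0, 1],
    [5, -32, 0, 0, 0, 0, 1],
    [6, -32, 0, 0, 0, 0, 1],
    [6, -32, 0, 0, 0, 0, 1],
    [5, -25, 0, 0, 0, 0, 1],
    [2, -10, 0, 0, 0, 0, 1],
    [0, 0, 0, 0, 0, 0, 1],
    [0, 0, 0, 0, 0, 0, 1],
  ],
)

```text
t: 10.83
tcp_pos: [0.4137, 0.1546, 0.1843]
tool_rot: [0.709, 0.705, -0.02, -0.016]
force: [0.2, 0.0, 0.5]
finger_gap: 0.997
```

```bash
python3 - <<'E'
from h import *
go(.430,.156,.046)
E
```

```text
t 10.83 tcp [0.4137 0.1546 0.1843] shift mm [  2.2  23.4 137.3] turn [-0.0514  0.0051 -0.0052] gap 0.997
```

Request:
servo_tool(
  motion=[
    [0, 8, 0, -0.017, 0.002, -0.003, 1],
    [1, 6, 0, -0.017, 0.002, -0.002, 1],
    [0, 3, 0, -0.017, 0, 0, 1],
    [0, 0, 0, 0, 0, 0, 1],
    [0, 0, 0, 0, 0, 0, 1],
  ],
)

```text
t: 11.25
tcp_pos: [0.4373, 0.1548, 0.1815]
tool_rot: [0.708, 0.707, 0.002, 0.002]
force: [-0.6, -0.9, -0.0]
finger_gap: 0.999
```

```bash
python3 - <<'E'
from h import *
go(.430,.156,.046)
E
```

```text
t 11.25 tcp [0.4373 0.1548 0.1815] shift mm [  1.3  -8.1 135.5] turn [ 0.006   0.0009 -0.0017] gap 0.999
```

Request:
servo_tool(
  motion=[
    [1, -7, 10, 0.005, 0, -0.001, 1],
    [0, 0, 25, 0.002, 0, 0, 1],
    [0, 0, 25, 0.002, 0, 0, 1],
    [0, 0, 10, 0.002, 0, 0, 1],
    [0, 0, 0, 0, 0, 0, 1],
    [0, 0, 0, 0, 0, 0, 1],
  ],
)

```text
t: 11.75
tcp_pos: [0.4366, 0.1554, 0.1105]
tool_rot: [0.708, 0.706, 0.002, 0.002]
force: [-0.1, 0.7, -0.2]
finger_gap: 1.002
```

```bash
python3 - <<'E'
from h import *
go(.430,.156,.046)
E
```

```text
t 11.75 tcp [0.4366 0.1554 0.1105] shift mm [ 0.6 -6.9 64.5] turn [ 0.0046 -0.     -0.0027] gap 1.002
```

Request:
servo_tool(
  motion=[
    [0, -5, 0, 0.002, 0, -0.002, 1],
    [0, -3, 17, 0.003, 0, 0, 1],
    [0, -2, 20, 0.003, 0, 0, 1],
    [0, -2, 20, 0.003, 0, 0, 1],
    [0, 0, 5, 0, 0, 0, 1],
    [0, 0, 0, 0, 0, 0, 1],
  ],
)

```text
t: 12.25
tcp_pos: [0.4296, 0.1561, 0.0523]
tool_rot: [0.707, 0.707, 0.003, 0.002]
force: [-0.1, -0.1, 0.0]
finger_gap: 0.999
```

```bash
python3 - <<'E'
from h import *
go(.430,.156,.046)
E
```

```text
t 12.25 tcp [0.4296 0.1561 0.0523] shift mm [-0.1  0.4  6.3] turn [ 0.0078 -0.0015 -0.0001] gap 0.999
```

Request:
servo_tool(
  motion=[
    [0, 0, 5, 0.007, -0.001, 0, 1],
    [0, 0, 0, 0, 0, 0, 0.5],
    [0, 0, 0, 0, 0, 0, 0.3],
    [0, 0, 0, 0, 0, 0, -1],
    [0, 0, 0, 0, 0, 0, -1],
    [0, 0, 0, 0, 0, 0, -1],
    [0, 0, 0, 0, 0, 0, -1],
    [0, 0, 0, 0, 0, 0, -1],
    [0, 0, 0, 0, 0, 0, -1],
  ],
)

```text
t: 13.0
tcp_pos: [0.4327, 0.1566, 0.0517]
tool_rot: [0.707, 0.707, 0.004, 0.003]
force: [-0.7, 0.6, -1.1]
finger_gap: 0.641
```

```bash
python3 - <<'E'
from h import *
go(.649,.023,.13)
E
```

```text
t 13.0 tcp [0.4327 0.1566 0.0517] shift mm [-133.5  217.   -76.6] turn [ 0.009  -0.0013  0.0003] gap 0.641
```

Request:
servo_tool(
  motion=[
    [0, 0, -15, 0, 0, 0, -1],
    [0, 0, -25, 0, 0, 0, -1],
    [0, 0, -25, 0, 0, 0, -1],
    [-10, 0, -15, 0, 0, 0, -1],
    [-25, 0, 0, 0, 0, 0, -1],
    [-25, 5, 0, 0, 0, 0, -1],
    [-25, 12, 0, 0, 0, 0, -1],
    [-25, 20, 0, 0, 0, 0, -1],
    [-15, 25, 0, 0, 0, 0, -1],
    [-5, 25, 0, -0.004, 0, 0, -1],
    [0, 20, 0, -0.004, 0, 0, -1],
    [0, 10, 0, -0.004, 0, 0, -1],
  ],
)

```text
t: 14.0
tcp_pos: [0.5472, 0.021, 0.1345]
tool_rot: [0.706, 0.708, 0.005, 0.004]
force: [0.4, 0.2, -1.0]
finger_gap: 0.641
```

```bash
python3 - <<'E'
from h import *
go(.649,.023,.12)
E
```

```text
t 14.0 tcp [0.5472 0.021  0.1345] shift mm [  1.8 101.6  15.8] turn [ 0.0124 -0.0008  0.0021] gap 0.641
```

Request:
servo_tool(
  motion=[
    [1, 20, 0, 0, 0, 0, -1],
    [1, 22, 0, 0, 0, 0, -1],
    [0, 22, 0, 0, 0, 0, -1],
    [0, 18, 0, 0, 0, 0, -1],
    [0, 8, 0, 0, 0, 0, -1],
    [0, 0, 0, 0, 0, 0, -1],
    [0, 0, 0, 0, 0, 0, -1],
  ],
)

```text
t: 14.58
tcp_pos: [0.6395, 0.0222, 0.132]
tool_rot: [0.707, 0.707, 0.003, 0.001]
force: [-0.2, -0.0, -0.8]
finger_gap: 0.643
```

```bash
python3 - <<'E'
from h import *
go(.649,.023,.0757)
E
```

```text
t 14.58 tcp [0.6395 0.0222 0.132 ] shift mm [ 0.7  9.2 56.3] turn [ 0.0058 -0.0017 -0.    ] gap 0.643
```

Request:
servo_tool(
  motion=[
    [0.5, 7, 5, 0.003, -0.001, 0, -1],
    [0, 0, 12, 0.002, 0, 0, -1],
    [0, 0, 15, 0.002, 0, 0, -1],
    [0, 0, 10, 0.002, 0, 0, -1],
    [0, 0, 4, 0, 0, 0, -1],
    [0, 0, 0, 0, 0, 0, -1],
  ],
)

```text
t: 15.08
tcp_pos: [0.6406, 0.0235, 0.0808]
tool_rot: [0.707, 0.707, -0.004, -0.005]
force: [-0.6, 0.1, -1.1]
finger_gap: 0.639
```

```bash
python3 - <<'E'
from h import *
go(.649,.023,.0757)
E
```

```text
t 15.08 tcp [0.6406 0.0235 0.0808] shift mm [-0.5  8.5  5. ] turn [-0.0127 -0.0015  0.0001] gap 0.639
```

Request:
servo_tool(
  motion=[
    [-0.5, 8, 0, -0.018, -0.001, 0, -1],
    [0, 0, 0, 0, 0, 0, -1],
    [0, 0, 0, 0, 0, 0, -1],
  ],
)

```text
t: 15.33
tcp_pos: [0.6484, 0.0231, 0.0801]
tool_rot: [0.707, 0.707, 0.002, 0.002]
force: [0.1, 0.1, -1.8]
finger_gap: 0.645
```

```bash
python3 - <<'E'
from h import *
go(.649,.023,.0757)
E
```

```text
t 15.33 tcp [0.6484 0.0231 0.0801] shift mm [-0.1  0.6  4.4] turn [ 0.0051 -0.0007  0.0001] gap 0.645
```

Request:
servo_tool(
  motion=[
    [0, 0, 2, 0, 0, 0, -1],
    [0, 0, 1.5, 0, 0, 0, -1],
    [0, 0, 1.5, 0, 0, 0, -1],
    [0, 0, 1.5, 0, 0, 0, -1],
    [0, 0, 0, 0, 0, 0, -1],
  ],
)

```text
t: 15.75
tcp_pos: [0.6501, 0.0229, 0.0754]
tool_rot: [0.707, 0.707, 0.003, 0.003]
force: [-0.3, -1.4, -1.0]
finger_gap: 0.637
```

Request:
servo_tool(
  motion=[
    [0, -1, 1.5, 0, 0, 0, -1],
    [0, 0, 1.5, 0, 0, 0, -1],
    [0, 0, 0, 0, 0, 0, -1],
  ],
)

```text
t: 16.0
tcp_pos: [0.6496, 0.0229, 0.0745]
tool_rot: [0.707, 0.707, 0.004, 0.004]
force: [-0.1, -0.6, -1.0]
finger_gap: 0.642
```

Request:
servo_tool(
  motion=[
    [0, 0, 1.5, 0, 0, 0, -1],
    [0, 0, 1, 0, 0, 0, 0.35],
    [0, 0, 0, 0, 0, 0, 0.5],
    [0, 0, 0, 0, 0, 0, 1],
    [0, 0, 0, 0, 0, 0, 1],
    [0, 0, 0, 0, 0, 0, 1],
    [0, 0, 0, 0, 0, 0, 1],
  ],
)

```text
t: 16.58
tcp_pos: [0.6501, 0.0229, 0.0723]
tool_rot: [0.707, 0.707, 0.004, 0.005]
force: [-0.1, 0.4, 0.6]
finger_gap: 1.0
```

Request:
servo_tool(
  motion=[
    [0, 0, -10, 0, 0, 0, 1],
    [0, 0, -25, 0, 0, 0, 1],
    [0, 0, -35, 0, 0, 0, 1],
    [0, 0, -30, 0, 0, 0, 1],
    [0, 0, -20, 0, 0, 0, 1],
    [0, 0, 0, 0, 0, 0, 1],
  ],
)

```text
t: 17.08
tcp_pos: [0.6471, 0.023, 0.197]
tool_rot: [0.707, 0.707, 0.002, 0.002]
force: [0.1, -0.1, 0.3]
finger_gap: 0.999
```

```bash
python3 - <<'E'
from h import *
go(.379,-.322,.2)
s=manip.snapshot("wrist"); cv2.imwrite("pics/w5.png",s["frame"][:,:,::-1])
E
```

```text
t 17.08 tcp [0.6471 0.023  0.197 ] shift mm [-345.  -268.1   -4.9] turn [ 0.0065 -0.0006  0.0002] gap 0.999
```

View pics/w5.png

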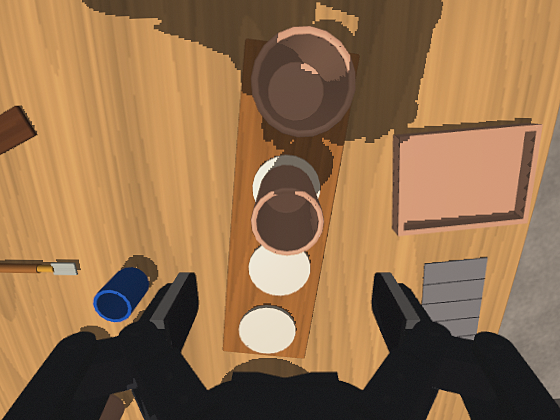

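Request:
servo_tool(
  motion=[
    [-15, -12, -1, 0, 0, 0, 1],
    [-28, -22, -2, 0, 0, 0, 1],
    [-30, -23, -2, 0, 0, 0, 1],
    [-30, -23, -2, 0, 0, 0, 1],
    [-30, -23, -2, 0, 0, 0, 1],
    [-30, -23, -2, 0, 0, 0, 1],
    [-30, -23, -2, 0, 0, 0, 1],
    [-30, -23, -2, 0, 0, 0, 1],
    [-30, -23, -1, 0, 0, 0, 1],
    [-28, -22, 0, 0, 0, 0, 1],
    [-15, -12, 0, 0, 0, 0, 1],
    [0, 0, 0, 0, 0, 0, 1],
  ],
)

```text
t: 18.13
tcp_pos: [0.4024, -0.2789, 0.198]
tool_rot: [0.704, 0.71, 0.001, -0.008]
force: [-0.2, 0.3, 0.4]
finger_gap: 1.003
```

```bash
python3 - <<'E'
from h import *
go(.379,-.322,.2)
s=manip.snapshot("wrist"); cv2.imwrite("pics/w6.png",s["frame"][:,:,::-1])
rim(manip.snapshot("top"),461,279,19,.075,105)
E
```

```text
t 18.13 tcp [ 0.4024 -0.2789  0.198 ] shift mm [-42.9 -23.7  -2.3] turn [-0.0104 -0.0129  0.0078] gap 1.003
rim [ 0.3776 -0.3205] 24.3 px [451 267] [469 290]
```

View pics/w6.png

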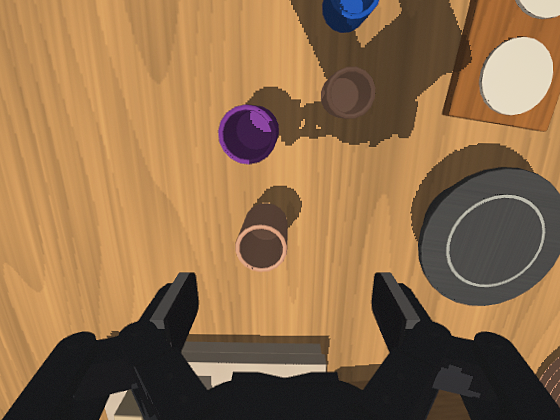

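```bash
python3 - <<'E'
from h import *
s=manip.snapshot("wrist")
rim(s,262,246,32,.075);go(.379,-.322,.029)
E
```

```text
rim [ 0.3785 -0.3209] 24.3 px [234 227] [284 273]
t 18.28 tcp [ 0.4045 -0.2758  0.1983] shift mm [-48.4 -24.5 168.8] turn [-0.0095 -0.0142  0.0115] gap 1.001
```

Request:
servo_tool(
  motion=[
    [-20, -12, 0, -0.005, -0.006, 0.004, 1],
    [-18, -9, 0, -0.005, -0.006, 0.004, 1],
    [-4, -2, 0, 0, 0, 0, 1],
    [0, 0, 0, 0, 0, 0, 1],
    [0, 0, 0, 0, 0, 0, 1],
  ],
)

```text
t: 18.7
tcp_pos: [0.3853, -0.3117, 0.1962]
tool_rot: [0.702, 0.712, 0.003, -0.003]
force: [1.1, 0.4, -0.4]
finger_gap: 1.002
```

```bash
python3 - <<'E'
from h import *
go(.379,-.322,.029)
E
```

```text
t 18.7 tcp [ 0.3853 -0.3117  0.1962] shift mm [-11.5  -6.5 167.1] turn [ 0.     -0.0076  0.0132] gap 1.002
```

Now down, keeping the centring corrections.

Request:
servo_tool(
  motion=[
    [-9, -6, 10, 0, -0.007, 0.013, 1],
    [-1, -1, 25, 0.002, 0, 0, 1],
    [0, -1, 28, 0.002, 0, 0, 1],
    [0, -1, 25, 0.002, 0, 0, 1],
    [0, 0, 5, 0, 0, 0, 1],
    [0, 0, 0, 0, 0, 0, 1],
  ],
)

```text
t: 19.2
tcp_pos: [0.3829, -0.3161, 0.1022]
tool_rot: [0.704, 0.711, -0.001, 0.0]
force: [0.5, -0.6, -0.6]
finger_gap: 0.997
```

```bash
python3 - <<'E'
from h import *
go(.379,-.3215,.029)
E
```

```text
t 19.2 tcp [ 0.3829 -0.3161  0.1022] shift mm [-5.3 -3.9 73.2] turn [-0.0012  0.0018  0.0097] gap 0.997
```

Request:
servo_tool(
  motion=[
    [-4.5, -3.5, 5, 0, 0.001, 0.009, 1],
    [-1, -2, 20, 0.002, 0, 0, 1],
    [0, -2, 22, 0.002, 0, 0, 1],
    [0, -1, 20, 0.002, 0, 0, 1],
    [0, 0, 5, 0, 0, 0, 1],
    [0, 0, 0, 0, 0, 0, 1],
  ],
)

```text
t: 19.7
tcp_pos: [0.3797, -0.3256, 0.0339]
tool_rot: [0.706, 0.708, -0.004, 0.005]
force: [0.3, -0.1, 0.2]
finger_gap: 1.003
```

```bash
python3 - <<'E'
from h import *
go(.379,-.3215,.029)
E
```

```text
t 19.7 tcp [ 0.3797 -0.3256  0.0339] shift mm [ 4.2 -0.7  4.8] turn [0.0021 0.0125 0.0035] gap 1.003
```

Request:
servo_tool(
  motion=[
    [4, -0.5, 4, 0.002, 0.012, 0.003, 1],
    [0, 0, 0, 0, 0, 0, 1],
    [0, 0, 0, 0, 0, 0, 0.4],
    [0, 0, 0, 0, 0, 0, 0.15],
    [0, 0, 0, 0, 0, 0, -1],
    [0, 0, 0, 0, 0, 0, -1],
    [0, 0, 0, 0, 0, 0, -1],
    [0, 0, 0, 0, 0, 0, -1],
    [0, 0, 0, 0, 0, 0, -1],
    [0, 0, 0, 0, 0, 0, -1],
  ],
)

```text
t: 20.53
tcp_pos: [0.3817, -0.3241, 0.0353]
tool_rot: [0.707, 0.707, -0.0, 0.005]
force: [-0.4, -0.8, -0.8]
finger_gap: 0.571
```

```bash
python3 - <<'E'
from h import *
go(.641,-.072,.13)
E
```

```text
t 20.53 tcp [ 0.3817 -0.3241  0.0353] shift mm [251.3 260.  -94.9] turn [0.0064 0.0075 0.0004] gap 0.571
```

Request:
servo_tool(
  motion=[
    [0, 0, -15, 0, 0, 0, -1],
    [0, 0, -25, 0, 0, 0, -1],
    [0, 0, -30, 0, 0, 0, -1],
    [0, 0, -30, 0, 0, 0, -1],
    [10, 10, -10, 0, 0, 0, -1],
    [20, 22, 0, 0, 0, 0, -1],
    [25, 26, 0, 0, 0, 0, -1],
    [25, 26, 0, 0, 0, 0, -1],
    [25, 26, 0, 0, 0, 0, -1],
    [25, 26, 0, 0, 0, 0, -1],
    [20, 22, 0, 0, 0, 0, -1],
    [10, 12, 0, 0, 0, 0, -1],
  ],
)

```text
t: 21.53
tcp_pos: [0.5552, -0.1597, 0.1489]
tool_rot: [0.711, 0.703, 0.0, 0.003]
force: [0.7, -1.0, -1.3]
finger_gap: 0.567
```

```bash
python3 - <<'E'
from h import *
go(.641,-.074,.12)
E
```

```text
t 21.53 tcp [ 0.5552 -0.1597  0.1489] shift mm [86.8 84.7 28.9] turn [ 0.0041  0.0038 -0.011 ] gap 0.567
```

Request:
servo_tool(
  motion=[
    [15, 15, 0, 0, 0, -0.004, -1],
    [22, 22, 0, 0, 0, -0.004, -1],
    [22, 22, 0, 0, 0, -0.003, -1],
    [15, 15, 0, 0, 0, 0, -1],
    [6, 6, 0, 0, 0, 0, -1],
    [0, 0, 0, 0, 0, 0, -1],
    [0, 0, 0, 0, 0, 0, -1],
  ],
)

```text
t: 22.12
tcp_pos: [0.6386, -0.0708, 0.1451]
tool_rot: [0.704, 0.71, -0.001, 0.0]
force: [0.1, -0.4, -1.0]
finger_gap: 0.563
```

```bash
python3 - <<'E'
from h import *
go(.641,-.074,.0593)
E
```

```text
t 22.12 tcp [ 0.6386 -0.0708  0.1451] shift mm [-3.1  2.6 85.8] turn [-0.0017  0.0017  0.0077] gap 0.563
```

Request:
servo_tool(
  motion=[
    [-3, 2.5, 8, 0, 0.001, 0.004, -1],
    [0, 0, 18, 0, 0, 0.003, -1],
    [0, 0, 22, 0, 0, 0, -1],
    [0, 0, 18, 0, 0, 0, -1],
    [0, 0, 5, 0, 0, 0, -1],
    [0, 0, 0, 0, 0, 0, -1],
  ],
)

```text
t: 22.62
tcp_pos: [0.6361, -0.0823, 0.0706]
tool_rot: [0.71, 0.704, -0.003, -0.001]
force: [-0.0, 0.4, -0.9]
finger_gap: 0.567
```

```bash
python3 - <<'E'
from h import *
go(.641,-.074,.0593)
E
```

```text
t 22.62 tcp [ 0.6361 -0.0823  0.0706] shift mm [ 8.4  4.8 11.2] turn [-0.005   0.0023 -0.0087] gap 0.567
```

Request:
servo_tool(
  motion=[
    [6, 4.5, 2, -0.007, -0.002, 0, -1],
    [1.5, 0, 2, 0, 0, 0, -1],
    [0, 0, 2, 0, 0, 0, -1],
    [0, 0, 0, 0, 0, 0, -1],
  ],
)

```text
t: 22.95
tcp_pos: [0.641, -0.077, 0.0657]
tool_rot: [0.711, 0.703, -0.0, 0.003]
force: [-0.2, -0.2, -1.3]
finger_gap: 0.569
```

```bash
python3 - <<'E'
from h import *
go(.641,-.074,.0593)
E
```

```text
t 22.95 tcp [ 0.641  -0.077   0.0657] shift mm [ 3.  -0.1  6.3] turn [ 0.0041  0.0053 -0.0123] gap 0.569
```

Request:
servo_tool(
  motion=[
    [2.5, 0, 2, 0, 0, 0, -1],
    [0.5, 0, 2, 0, 0, 0, -1],
    [0, 0, 1.5, 0, 0, 0, -1],
    [0, 0, 1.5, 0, 0, 0, -1],
    [0, 0, 0, 0, 0, 0, -1],
  ],
)

```text
t: 23.37
tcp_pos: [0.6429, -0.0734, 0.0606]
tool_rot: [0.711, 0.703, 0.001, 0.006]
force: [0.4, 0.4, -1.8]
finger_gap: 0.563
```

Request:
servo_tool(
  motion=[
    [0, 0, 1.5, 0, 0, 0, -1],
    [0, 0, 1.5, 0, 0, 0, -1],
    [0, 0, 0, 0, 0, 0, -1],
  ],
)

```text
t: 23.62
tcp_pos: [0.6433, -0.0734, 0.0588]
tool_rot: [0.711, 0.703, 0.001, 0.006]
force: [0.4, -0.1, -0.9]
finger_gap: 0.568
```

Request:
servo_tool(
  motion=[
    [0, -2, 1.5, 0, 0, 0, -1],
    [0, 0, 1.5, 0, 0, 0, -1],
    [0, 0, 0, 0, 0, 0, -1],
  ],
)

```text
t: 23.87
tcp_pos: [0.6433, -0.0736, 0.0591]
tool_rot: [0.711, 0.703, 0.002, 0.008]
force: [-0.6, 0.5, -1.4]
finger_gap: 0.563
```

Request:
servo_tool(
  motion=[
    [0, 0, 1, 0, 0, 0, -1],
    [0, 0, 0, 0, 0, 0, 0.2],
    [0, 0, 0, 0, 0, 0, 0.35],
    [0, 0, 0, 0, 0, 0, 1],
    [0, 0, 0, 0, 0, 0, 1],
    [0, 0, 0, 0, 0, 0, 1],
    [0, 0, 0, 0, 0, 0, 1],
  ],
)

```text
t: 24.45
tcp_pos: [0.6434, -0.074, 0.0572]
tool_rot: [0.711, 0.703, 0.003, 0.008]
force: [-0.0, 0.5, 0.5]
finger_gap: 1.0
```

Request:
servo_tool(
  motion=[
    [0, -1, -10, 0, 0, 0, 1],
    [0, 0, -25, 0, 0, 0, 1],
    [0, 0, -35, 0, 0, 0, 1],
    [0, 0, -35, 0, 0, 0, 1],
    [0, 0, -20, 0, 0, 0, 1],
    [0, 0, 0, 0, 0, 0, 1],
  ],
)

```text
t: 24.95
tcp_pos: [0.6384, -0.0726, 0.1868]
tool_rot: [0.711, 0.703, 0.001, 0.005]
force: [0.7, -0.7, 0.6]
finger_gap: 1.0
```

```bash
python3 - <<'E'
from h import *
go(.457,-.181,.19)
s=manip.snapshot("wrist"); cv2.imwrite("pics/w7.png",s["frame"][:,:,::-1])
E
```

```text
t 24.95 tcp [ 0.6384 -0.0726  0.1868] shift mm [-110.5 -180.1   -4. ] turn [ 0.008   0.0058 -0.0116] gap 1.0
```

View pics/w7.png

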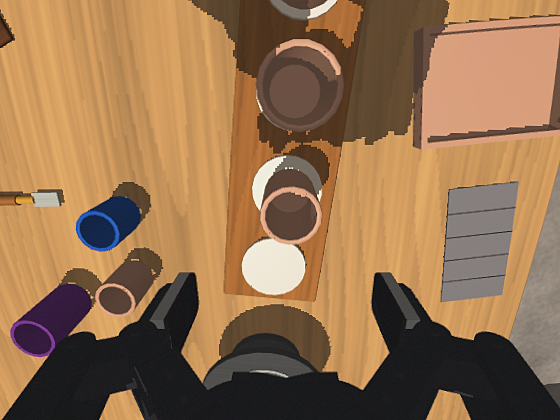

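```bash
python3 - <<'E'
from h import *
s=manip.snapshot("wrist"); rim(s,291,215,36,.099); rim(s,117,299,24,.055)
m=cv2.inRange(s["frame"],(190,190,170),(255,255,255))
for k in cv2.findContours(m,0,1)[0]:
    if cv2.contourArea(k)>900:print("disc",circ(onplane(s,k.reshape(-1,2),.024)),k.reshape(-1,2).mean(0))
E
```

```text
rim [ 0.6436 -0.0714] 24.5 px [260 187] [322 245]
rim [ 0.4578 -0.1802] 21.4 px [ 95 284] [135 317]
disc (array([ 0.62552575, -0.16050751]), np.float64(0.034461894975956565)) [273.82248521 267.37278107]
```

Request:
servo_tool(
  motion=[
    [-8, -15, 0, 0.003, 0.002, -0.004, 1],
    [-18, -28, 0, 0.002, 0.002, -0.004, 1],
    [-20, -32, 0, 0, 0, -0.004, 1],
    [-20, -32, 0, 0, 0, 0, 1],
    [-18, -30, 0, 0, 0, 0, 1],
    [-13, -22, 0, 0, 0, 0, 1],
    [-5, -8, 0, 0, 0, 0, 1],
    [0, 0, 0, 0, 0, 0, 1],
    [0, 0, 0, 0, 0, 0, 1],
  ],
)

```text
t: 25.8
tcp_pos: [0.4549, -0.1706, 0.17]
tool_rot: [0.706, 0.708, -0.003, -0.014]
force: [0.7, 0.4, 0.3]
finger_gap: 1.002
```

```bash
python3 - <<'E'
from h import *
go(.457,-.181,.016)
E
```

```text
t 25.8 tcp [ 0.4549 -0.1706  0.17  ] shift mm [-12.6   5.8 153.7] turn [-0.0245 -0.0147  0.0037] gap 1.002
```

Request:
servo_tool(
  motion=[
    [-6, 2, 0, -0.012, -0.007, 0.002, 1],
    [-4, 0, 0, -0.012, -0.007, 0.002, 1],
    [0, 0, 10, 0, 0, 0, 1],
    [0, 0, 20, 0, 0, 0, 1],
    [0, 0, 10, 0, 0, 0, 1],
    [0, 0, 0, 0, 0, 0, 1],
  ],
)

```text
t: 26.3
tcp_pos: [0.4655, -0.1814, 0.1282]
tool_rot: [0.705, 0.709, 0.002, 0.006]
force: [-0.5, 1.0, -0.8]
finger_gap: 0.998
```

```bash
python3 - <<'E'
from h import *
go(.4575,-.181,.016)
E
```

```text
t 26.3 tcp [ 0.4655 -0.1814  0.1282] shift mm [  1.1  -9.3 112.1] turn [0.0115 0.0055 0.0058] gap 0.998
```

Request:
servo_tool(
  motion=[
    [1, -8, 10, 0.01, 0.005, 0.005, 1],
    [0, -2, 20, 0.002, 0, 0, 1],
    [0, -2, 20, 0.002, 0, 0, 1],
    [0, -1, 10, 0.001, 0, 0, 1],
    [0, 0, 0, 0, 0, 0, 1],
    [0, 0, 0, 0, 0, 0, 1],
  ],
)

```text
t: 26.8
tcp_pos: [0.4559, -0.1807, 0.0659]
tool_rot: [0.705, 0.709, -0.001, 0.002]
force: [0.8, -0.7, 0.4]
finger_gap: 1.004
```

```bash
python3 - <<'E'
from h import *
go(.4575,-.181,.016)
E
```

```text
t 26.8 tcp [ 0.4559 -0.1807  0.0659] shift mm [-0.1  1.5 49.9] turn [0.0009 0.0038 0.0048] gap 1.004
```

Request:
servo_tool(
  motion=[
    [0, 0, 8, 0, 0.003, 0.004, 1],
    [0, -1, 16, 0.002, 0, 0, 1],
    [0, -1, 16, 0.002, 0, 0, 1],
    [0, 0, 6, 0.001, 0, 0, 1],
    [0, 0, 0, 0, 0, 0, 1],
    [0, 0, 0, 0, 0, 0, 1],
  ],
)

```text
t: 27.3
tcp_pos: [0.4578, -0.1828, 0.0209]
tool_rot: [0.707, 0.707, -0.001, 0.004]
force: [0.2, 0.3, -0.4]
finger_gap: 1.0
```

```bash
python3 - <<'E'
from h import *
go(.4575,-.181,.016)
E
```

```text
t 27.3 tcp [ 0.4578 -0.1828  0.0209] shift mm [ 1.9 -0.4  4.9] turn [0.0045 0.0061 0.0008] gap 1.0
```

Request:
servo_tool(
  motion=[
    [1.8, -0.5, 3, 0.004, 0.006, 0, 1],
    [0, 0, 0, 0, 0, 0, 0.4],
    [0, 0, 0, 0, 0, 0, 0.1],
    [0, 0, 0, 0, 0, 0, -1],
    [0, 0, 0, 0, 0, 0, -1],
    [0, 0, 0, 0, 0, 0, -1],
    [0, 0, 0, 0, 0, 0, -1],
    [0, 0, 0, 0, 0, 0, -1],
    [0, 0, 0, 0, 0, 0, -1],
    [0, 0, 0, 0, 0, 0, -1],
  ],
)

```text
t: 28.13
tcp_pos: [0.4592, -0.182, 0.021]
tool_rot: [0.707, 0.707, 0.001, 0.003]
force: [-0.6, -0.0, -0.8]
finger_gap: 0.508
```

```bash
python3 - <<'E'
from h import *
go(.6255,-.161,.1)
E
```

```text
t 28.13 tcp [ 0.4592 -0.182   0.021 ] shift mm [ 20.6 166.7 -78.2] turn [0.0055 0.003  0.001 ] gap 0.508
```

Request:
servo_tool(
  motion=[
    [0, 0, -15, 0, 0, 0, -1],
    [0, 0, -25, 0, 0, 0, -1],
    [0, 0, -25, 0, 0, 0, -1],
    [0, 0, -15, 0, 0, 0, -1],
    [1, 12, -2, 0, 0, 0, -1],
    [3, 22, -2, 0, 0, 0, -1],
    [3, 25, -2, 0, 0, 0, -1],
    [3, 25, -2, 0, 0, 0, -1],
    [3, 25, -2, 0, 0, 0, -1],
    [3, 20, 0, 0, 0, 0, -1],
    [2, 10, 0, 0, 0, 0, -1],
    [0, 0, 0, 0, 0, 0, -1],
  ],
)

```text
t: 29.13
tcp_pos: [0.5996, -0.1605, 0.113]
tool_rot: [0.708, 0.707, 0.0, -0.002]
force: [-0.5, 0.1, -1.1]
finger_gap: 0.504
```

```bash
python3 - <<'E'
from h import *
go(.6255,-.162,.045)
E
```

```text
t 29.13 tcp [ 0.5996 -0.1605  0.113 ] shift mm [-1.6 26.1 67.9] turn [-0.0019 -0.0029 -0.0017] gap 0.504
```

Request:
servo_tool(
  motion=[
    [-1, 13, 0, -0.003, -0.002, 0, -1],
    [0, 11, 0, -0.003, -0.002, 0, -1],
    [0, 2, 10, 0, 0, 0, -1],
    [0, 0, 18, 0, 0, 0, -1],
    [0, 0, 16, 0, 0, 0, -1],
    [0, 0, 5, 0, 0, 0, -1],
    [0, 0, 0, 0, 0, 0, -1],
    [0, 0, 0, 0, 0, 0, -1],
  ],
)

```text
t: 29.8
tcp_pos: [0.6199, -0.1605, 0.0579]
tool_rot: [0.708, 0.707, -0.002, -0.003]
force: [0.8, -0.4, 0.1]
finger_gap: 0.503
```

```bash
python3 - <<'E'
from h import *
go(.6255,-.162,.045)
E
```

```text
t 29.8 tcp [ 0.6199 -0.1605  0.0579] shift mm [-1.5  5.7 12.9] turn [-0.0066 -0.0022 -0.0016] gap 0.503
```

Request:
servo_tool(
  motion=[
    [-1, 5, 2, -0.008, -0.004, 0, -1],
    [0, 0, 3, 0, 0, 0, -1],
    [0, 0, 3, 0, 0, 0, -1],
    [0, 0, 1, 0, 0, 0, -1],
    [0, 0, 0, 0, 0, 0, -1],
  ],
)

```text
t: 30.22
tcp_pos: [0.6259, -0.1625, 0.0503]
tool_rot: [0.708, 0.706, 0.0, 0.003]
force: [1.0, 0.6, -0.0]
finger_gap: 0.506
```

```bash
python3 - <<'E'
from h import *
go(.6255,-.162,.045)
E
```

```text
t 30.22 tcp [ 0.6259 -0.1625  0.0503] shift mm [ 0.5 -0.4  5.3] turn [ 0.005   0.0036 -0.0021] gap 0.506
```

Request:
servo_tool(
  motion=[
    [0, -0.5, 2, 0, 0, 0, -1],
    [0, -0.5, 1.5, 0, 0, 0, -1],
    [0, 0, 1.5, 0, 0, 0, -1],
    [0, 0, 1.5, 0, 0, 0, -1],
    [0, 0, 0, 0, 0, 0, -1],
  ],
)

```text
t: 30.63
tcp_pos: [0.6256, -0.1628, 0.0445]
tool_rot: [0.708, 0.706, 0.001, 0.004]
force: [-0.0, -0.4, 0.7]
finger_gap: 0.509
```

Request:
servo_tool(
  motion=[
    [0, 0, 1.5, 0, 0, 0, -1],
    [0, 0, 1.5, 0, 0, 0, -1],
    [0, 0, 0, 0, 0, 0, -1],
  ],
)

```text
t: 30.88
tcp_pos: [0.6258, -0.1629, 0.045]
tool_rot: [0.708, 0.707, 0.001, 0.004]
force: [0.1, -0.3, -1.1]
finger_gap: 0.507
```

Contact (no further descent, at the expected height). Release and retreat.

Request:
servo_tool(
  motion=[
    [0, 0, 1, 0, 0, 0, -1],
    [0, 0, 0, 0, 0, 0, 0.05],
    [0, 0, 0, 0, 0, 0, 0.2],
    [0, 0, 0, 0, 0, 0, 1],
    [0, 0, 0, 0, 0, 0, 1],
    [0, 0, 0, 0, 0, 0, 1],
    [0, 0, 0, 0, 0, 0, 1],
  ],
)

```text
t: 31.47
tcp_pos: [0.6261, -0.163, 0.0433]
tool_rot: [0.708, 0.707, 0.001, 0.005]
force: [-0.0, -0.0, -0.1]
finger_gap: 1.0
```

Request:
servo_tool(
  motion=[
    [0, 0, -10, 0, 0, 0, 1],
    [0, 0, -25, 0, 0, 0, 1],
    [0, 0, -35, 0, 0, 0, 1],
    [0, 0, -35, 0, 0, 0, 1],
    [0, 0, -35, 0, 0, 0, 1],
    [0, 0, -20, 0, 0, 0, 1],
  ],
)

```text
t: 31.97
tcp_pos: [0.6207, -0.1605, 0.2046]
tool_rot: [0.708, 0.706, -0.002, -0.003]
force: [0.9, 0.7, -0.7]
finger_gap: 1.0
```

Request:
servo_tool(
  motion=[
    [0, -20, 0, 0, 0, 0, 1],
    [0, -30, 0, 0, 0, 0, 1],
    [0, -35, 0, 0, 0, 0, 1],
    [0, -35, 0, 0, 0, 0, 1],
    [-10, -30, 0, 0, 0, 0, 1],
    [-20, -20, 0, 0, 0, 0, 1],
    [-20, -10, 0, 0, 0, 0, 1],
    [-10, 0, 0, 0, 0, 0, 1],
    [0, 0, 0, 0, 0, 0, 1],
    [0, 0, 0, 0, 0, 0, 1],
  ],
)

```text
t: 32.8
tcp_pos: [0.4398, -0.2221, 0.2205]
tool_rot: [0.707, 0.707, 0.003, 0.012]
force: [0.1, -0.2, 0.1]
finger_gap: 1.002
```

```bash
python3 - <<'E'
from h import *
go(.45,-.2,.2)
for n in("scene","top"):
    s=manip.snapshot(n); cv2.imwrite(f"pics/{n}9.png",s["frame"][:,:,::-1])
E
```

```text
t 32.8 tcp [ 0.4398 -0.2221  0.2205] shift mm [22.3  9.8 20.5] turn [0.0211 0.0116 0.0011] gap 1.002
```

View pics/scene9.png

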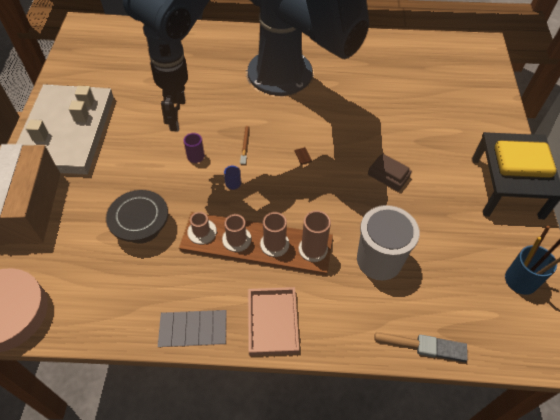

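View pics/top9.png

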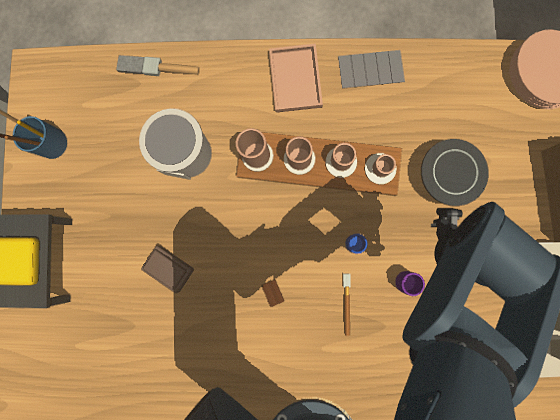

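```bash
python3 - <<'E'
from h import *
t=manip.snapshot("top");print("top")
for u,v,w,h in ((250,145,19,.146),(298,151,17,.121),(343,154,15,.099),(384,165,12,.079)): rim(t,u,v,w,h,140)
s=manip.snapshot("scene");print("scene")
for u,v,w,h in ((316,222,16,.146),(274,221,14,.121),(235,223,13,.099),(199,217,11,.079)): rim(s,u,v,w,h,140)
c=s["frame"][190:275,170:340]; cv2.imwrite("pics/c9.png",cv2.resize(c,None,fx=4,fy=4,interpolation=cv2.INTER_CUBIC)[:,:,::-1])
b=cv2.imread("pics/top0.png").astype(int)[235:300,135:200]; e=cv2.imread("pics/top9.png").astype(int)[235:300,135:200]
d=np.abs(b-e).sum(2); print("butter diff mean",d.mean())
E
```

```text
top
rim [0.6561 0.1206] 30.6 px [235 128] [266 157]
rim [0.6472 0.0233] 27.6 px [286 137] [313 162]
rim [ 0.6414 -0.0719] 24.6 px [333 143] [356 165]
rim [ 0.624  -0.1617] 21.4 px [376 154] [395 173]
scene
rim [0.6585 0.1181] 29.7 px [304 211] [330 232]
rim [0.6492 0.0209] 27.0 px [263 212] [285 231]
rim [ 0.6437 -0.074 ] 23.9 px [225 214] [244 231]
rim [ 0.6265 -0.1626] 21.0 px [191 212] [209 226]
butter diff mean 83.51479289940828
```

View pics/c9.png

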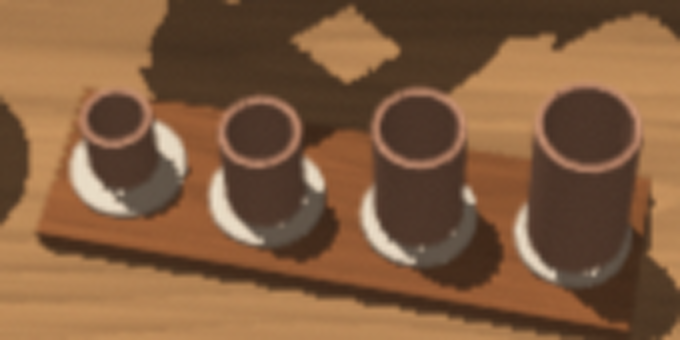

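```bash
python3 - <<'E'
from h import *
st=manip.sense(); print(st["t"],np.abs(st["qd"]).max()); print(manip.sign_off())
E
```

```text
33.0 0.005698289988778371
the job is handed in; nothing more can be done
None
```

All four tumblers are upright on the plaster discs in size order, and the job is handed in at t = 33 s. The pail is at the left (+y) end, so the largest (d) is on disc 3, then c on disc 2, b on disc 1, and the smallest (a) on disc 0. The blue and purple look-alikes were not used.

**Last checks:** In both the top and scene views, each tumbler's rim centre lies within about 2.5 mm of its disc centre. The fitted rim sizes match the tumbler sizes to within about 1.5 mm. The gripper is open and clear of everything.

**Disagreements:**
- The two fixed cameras differ by a constant 2–3 mm, on the discs and tumblers alike, so it cancels out.
- My pixel comparison of the butter dish was inconclusive because the arm's shadow had moved over it. By eye it is in the same place, and the arm kept well away from it.

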